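# Swing a screwdriver upright in the fingers and hang it in the tool rack

## Task

Hang up the nearer orange screwdriver: pinch it by the handle, press its tip down into the V of the rubber-faced stop block so that it swings upright in the fingers with the tip still pressed there, then hook its shaft through the open front of the rack slot with the orange tag and push it down until the handle sits fully home in its recess and the screwdriver hangs upright. Leave the mug, the roll of masking tape and the hex key where they are.

Things in the scene. Friction and masses are not known exactly. Their poses are not given: they have to be found in the camera images.
- screwdriver: orange screwdriver lying on the bench to the robot's left (not the one far back at the right), tip roughly toward the robot, 210 mm long, about 0.11 kg, balanced 54 mm from the butt. y axis along it toward the tip; origin under its middle, 14.5 mm below its axis. In a 10 N grip it neither slips nor droops, but 1 to 3 N at the tip, across the shaft, turns it between the finger pads
- tip (a point): end of the screwdriver's round shaft (6 mm across, 108 mm long), on its axis
- shoulder (a point): front end of the round handle (29 mm across, 102 mm long), where the shaft leaves it, on the axis; 108 mm from the tip
- butt (a point): rear end of the handle, on the axis; 102 mm behind the shoulder, 210 mm from the tip
- stop_block: fixed plywood block 120 x 110 mm, black rubber top face 14 mm above the bench; on its -x side (toward the robot) a wooden fence 34 mm high above the bench, 18 mm thick, a shallow V from above, each half swept 20 degrees, open to +x. Origin under its centre, at bench height
- vee (a point): bottom of the V where the fence faces meet, on the rubber face; 40 mm to -x of the block's centre; the block's axes. A tip pressed down and toward -x is caught here while the handle is swung up and over it from the +x side; the axis of a 6 mm shaft standing here is 3.2 mm to +x
- tool_rack: fixed rack 110 x 210 mm: wooden shelf 12 mm thick, top 135 mm above the bench, on a back panel, two cheeks and a base 12 mm thick. Two slots 14 mm wide (outer 12 mm: 26 mm wide), open to the front (-x), 90 mm apart at y = +-45 mm. The shelf's front edge is 30 mm in front of the seats. Origin under its centre, at bench height
- orange_tag: flat orange plate 18 x 34 x 3 mm on the shelf top, 36 mm behind the seat of the slot to be used. Which slot it marks changes. Its axes are the rack's (x points into the rack); origin at its underside
- blue_tag: the same in blue, behind the slot that is not to be used
- slot_seat (a point): centre of the orange-tagged slot's recess, on its floor (shelf top): the handle's shoulder rests here; the rack's axes. The slot ends 8 mm behind it. A rim 6 mm high round the recess (37 mm square) is broken only by the slot, so a handle comes in above the rim and is lowered
- mug: blue and white mug, 78 mm across, 112 mm with its handle, 92 mm high, bystander; origin under its middle
- masking_tape: roll of tape lying flat, 97 mm across and 25 mm high, bystander; origin under its centre
- hex_key: black L-shaped hex key lying flat, 36 x 99 x 7 mm, bystander; origin under its middle

How it is judged:
On the way:
1. held in the fingers and pressed with its tip on the stop block, the screwdriver stands upright to within about 17 degrees, tip down ((angle between screwdriver's own y axis and vertical below 0.3 rad or angle between screwdriver's own y axis and vertical above 2.84 rad) and contact force between screwdriver and stop_block above 0.3 N and contact force between the fingers and screwdriver above 0.5 N and height (world z) of tip below 0.03 m and horizontal distance between tip and vee below 0.03 m), for 0.1 s.
At the end, for the whole second after the job is handed in: The screwdriver hangs at rest, handle up, in the orange-tagged slot: shoulder within 8 mm of the seat sideways and within 3 mm of the recess floor in height, upright to within 0.12 rad (7 degrees). The mug, tape roll and hex key are within 30 mm of where they were (horizontal distance between shoulder and slot_seat below 0.008 m and z of shoulder in the frame of slot_seat between -0.003 and 0.003 m and z of butt in the frame of slot_seat above 0.098 m and angle between the y axis of screwdriver and the z axis of tool_rack, either way round below 0.12 rad and linear speed of screwdriver below 0.02 m/s and angular speed of screwdriver below 0.2 rad/s); the robot touches nothing.
It fails at once if mug moved more than 30 mm (distance of mug from where it was at the start of the episode above 0.03 m).
It fails at once if masking tape moved more than 30 mm (distance of masking_tape from where it was at the start of the episode above 0.03 m).
It fails at once if hex key moved more than 30 mm (distance of hex_key from where it was at the start of the episode above 0.03 m).
It also fails if it takes over 56 s, if anything falls off the work surface, if the arm or the gripper's body presses on something with over 40 N, if the wrist force passes 120 N, or if a joint passes its speed limit or range.

## Robot

A 7-joint arm with a two-finger parallel gripper is mounted at the origin on a cart in front of the work surface, level with it; the furniture and walls round the work are solid. World frame = base frame: x ahead of the robot, y to its left, z up, the work surface at z = 0. Lengths are in m, angles in rad, forces in N, time in s.
With the tool pointing down it reaches from about 0.35 to 0.9 m from the base axis. Payload 8.1 kg.
Tool frame: the origin (TCP) lies at the very end of the fingers, on their centre line; the grasp point (between the pads) lies 19 mm behind it (arm.tcp_to_grasp is the distance from the TCP to the grasp point, in m); z points along the fingers, y is the line along which they close (so a half turn about z gives the same grasp; the last joint's range is limited). The gripper opens to 92 mm and grips with 3 to 60 N. Pads are 19 mm wide; open, the fingers measure 130 mm over their backs; the gripper's body (75 mm by 190 mm) begins 47 mm behind the grasp point.
Start: joints at [-1.255, 0.434, 0.025, 1.573, -0.012, 1.134, -0.075], TCP at [0.254, 0.571, 0.227] pointing down, gripper open.
Joint ranges: [-2.62, 2.62], [-0.44, 2.09], [-1.27, 1.32], [0.08, 2.57], [-1.32, 4.46], [0.12, 2], [-2.74, 2.74]. Speed limits (rad/s): [2.22, 2.22, 3.01, 3.01, 3.14, 3.14, 3.14].

## Interface

Orientations are given as a rotation vector (axis times angle).
In Python, from cell import arm gives the robot as it stands.
- The arm moves only by the tool step_hand, called after "Call:" as name(argument=value, ...) on one line, values as JSON. Schema: {"type":"object","properties":{"rows":{"type":"string"},"clamp_n":{"type":"number"},"only":{"type":"string"},"quiet":{"type":"boolean"},"lines":{"type":"string"}},"required":["rows"],"additionalProperties":false}. rows is a string of 1 to 10 rows, one to a line, with the numbers parted by commas; each row has 5 numbers: dx, dy, dz in m, then a turn about the tool's z in rad, then the opening from 0.0 (shut) to 1.0 (fully open); each row shifts and turns the commanded pose from where the row before left it, along the tool's axes as they then stand; what a row does not reach is not made up. A row lasts 1/10 s, in which the tool goes at most 0.05 m and 0.15 rad, less where a joint would pass 70% of its speed; a pose out of reach is approached as far as the arm can. The fingers move at their own pace and stop on an object; clamp_n is the grip in N (left out, the last holds). Time passes only in rows, so rows that do not move let the fingers close. The tool returns the time, the measured TCP pose, the force, the opening and the grip force at its end. only (a regular expression) keeps the lines of the reply that match it, lines (a string "A,B") keeps lines A to B, and quiet returns only ok. Input that does not fit is refused with a message, and nothing moves.
- arm.observe(): the state, without advancing time (a new reading comes with each control period).
- arm.get_image(name): name is "side" or "top" or "wrist"; returns a dict with "image" (384x512x3 uint8, blue, green, red), "fx", "fy", "cx", "cy" (pixels), "cam_to_world" (4x4, takes a point from camera to world coordinates); the wrist camera has in their place "mount" (4x4, takes a point from camera to tool coordinates, whose origin is the TCP and whose axes are the flange's). Camera axes: x right, y down, z forward; pixel columns grow to the right and rows downward; lengths in m; the calibration is good to about 2 mm. A picture is of the moment at which its call begins: read the wrist's pose just before it. There is no depth.
- arm.sign_off(): hands the job in; it is judged then, once.
The state is a dict: "clock": time; "joints": joint angles; "dq": joint speeds; "joint_efforts": joint torques, N m; "position": TCP position; "ee_rot": TCP orientation; "force": force on the tool from outside, world axes, zero at the start; "ft_torque": the same for the moment, N m; "width": opening from 0.0 (shut) to 1.0 (fully open); "gripper_force": force on a finger pad.
Only numpy, scipy, OpenCV 4.12 (cv2) and the standard library are available. Lean on these libraries where they do the work, as an engineer would, in place of code of your own. Each camera call takes 0.05 s, during which the arm holds its last target. There are 200 camera calls.

## Working session

There is one attempt and no reset: what is moved stays moved. The work goes in short steps, Python scripts to look and compute and a tool call to move; the robot and the scene stay as the last step left them, time stands still between calls to the robot, and variables do not carry over. Pictures are saved under pics/ and viewed, at most 10 in all, crops included, and the job is handed in when it is done.

```bash
ls; mkdir -p pics; python3 - <<'E'
from cell import arm
import cv2,numpy as np
s=arm.observe();print(s)
for n in("top","side"):
    d=arm.get_image(n);cv2.imwrite(f"pics/{n}0.png",d["image"])
    print(n,d["fx"],d["fy"],d["cx"],d["cy"],np.round(d["cam_to_world"],4).tolist())
    np.savez(f"pics/{n}.npz",K=[d["fx"],d["fy"],d["cx"],d["cy"]],T=d["cam_to_world"])
E
```

```text
cell.py
pics
{'clock': 0.0, 'joints': array([-1.25458324,  0.4352285 ,  0.02497587,  1.57410828, -0.01165005,
        1.1339754 , -0.07508191]), 'dq': array([-0.00119157,  0.00157679, -0.00127903, -0.00042879,  0.00011201,
        0.00025433, -0.00145626]), 'joint_efforts': array([ 2.88835008e-05, -6.67855597e+01,  9.85022597e-01, -3.14459968e+01,
       -6.05361094e-02,  4.27544920e-02,  1.52232919e-04]), 'position': array([0.25400323, 0.57049762, 0.22593723]), 'ee_rot': array([-6.53140848e-01, -3.07271256e+00,  2.44644769e-03]), 'force': array([0.46497621, 0.44581519, 1.02935084]), 'ft_torque': array([-0.01377752, -0.04667395,  0.1052236 ]), 'gripper_force': 0.0, 'width': 0.9985883363852593}
top 467.574798290921 467.574798290921 248.29570499834514 191.76642203737788 [[0.0197, -0.9937, 0.1107, 0.3953], [-0.9998, -0.0189, 0.0085, 0.0565], [-0.0063, -0.1108, -0.9938, 1.4912], [0.0, 0.0, 0.0, 1.0]]
side 393.3002617447885 393.3002617447885 257.26638801994125 187.82178868047689 [[0.9973, -0.05, 0.053, 0.4767], [-0.0712, -0.5136, 0.8551, -0.831], [-0.0156, -0.8566, -0.5158, 0.6597], [0.0, 0.0, 0.0, 1.0]]
```

```bash
python3 - <<'E'
import cv2
for n in("top","side"):
    i=cv2.imread(f"pics/{n}0.png");cv2.imwrite(f"pics/{n}0b.png",cv2.resize(i,(800,600),interpolation=cv2.INTER_CUBIC))
E
```

```text
(no output)
```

View pics/top0b.png

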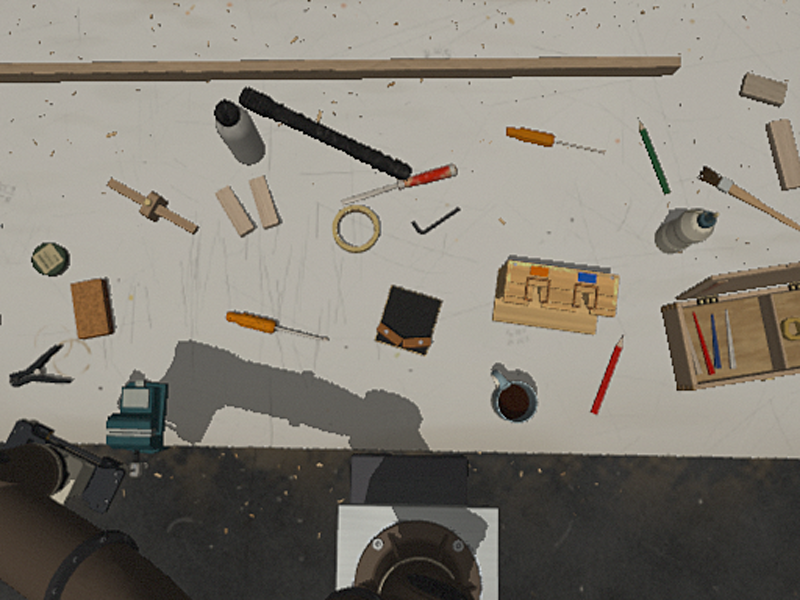

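View pics/side0b.png

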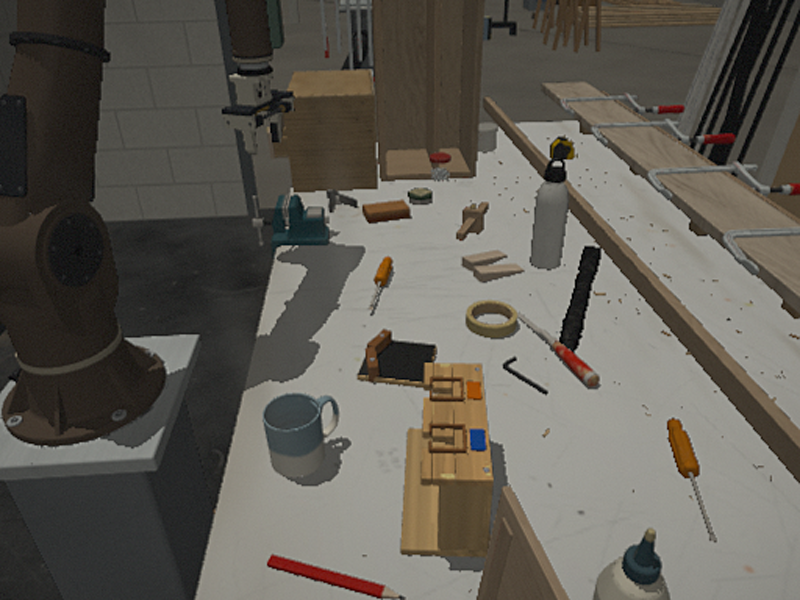

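The top view shows the orange screwdriver from (227,316) to a tip at (328,338). The block is near (408,320), with its V at about (405,340). The orange tag is the left one, at (540,271), and the mug is at (514,398). I'll enlarge these.

```bash
python3 - <<'E'
import cv2
i=cv2.imread("pics/top0.png")
cv2.imwrite("pics/c1.png",cv2.resize(i[180:240,135:290],None,fx=5,fy=5,interpolation=cv2.INTER_CUBIC))
cv2.imwrite("pics/c2.png",cv2.resize(i[155:225,308:404],None,fx=8,fy=8,interpolation=cv2.INTER_CUBIC))
E
```

```text
(no output)
```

View pics/c1.png

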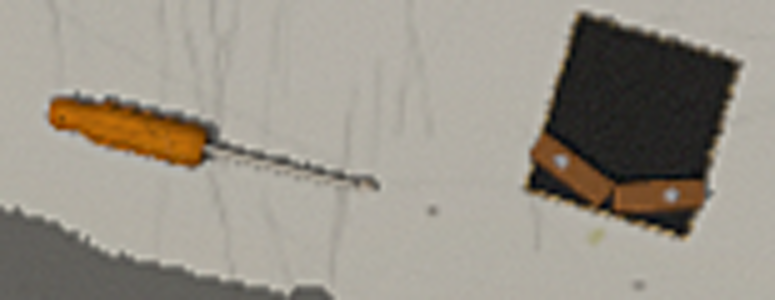

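View pics/c2.png

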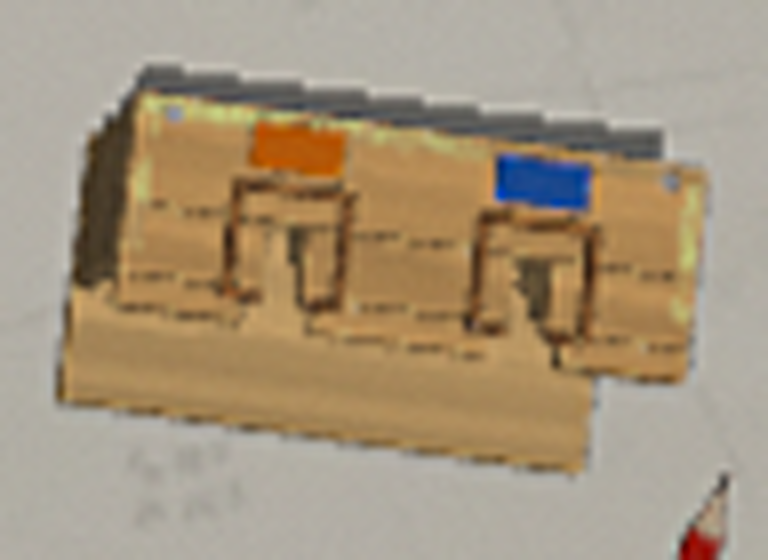

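Crop 1 shows the butt at (50,110), the shoulder at (207,145) and the tip at (377,183). The rubber corners are (580,12), (742,63), (690,238) and (528,188), and the V's face junction at fence top is about (613,183). Crop 2 shows the orange tag centre at (297,150) and the blue at (543,181). The shelf's back corners are (145,92) and (708,168).

```bash
cat > h.py <<'E'
import numpy as np
from scipy.spatial.transform import Rotation as R
def ray(n,px,z):
    f=np.load(f"pics/{n}.npz");fx,fy,cx,cy=f["K"];T=f["T"]
    d=T[:3,:3]@[(px[0]-cx)/fx,(px[1]-cy)/fy,1];o=T[:3,3]
    return o+d*(z-o[2])/d[2]
def cr(x0,y0,s,u,v): return ((u+.5)/s-.5+x0,(v+.5)/s-.5+y0)
E
python3 - <<'E'
from h import *
from cell import arm
c1=lambda u,v,z:ray("top",cr(135,180,5,u,v),z)
c2=lambda u,v,z:ray("top",cr(308,155,8,u,v),z)
b,s,t=c1(50,110,.0145),c1(207,145,.0145),c1(377,183,.0145)
print("drv",b,s,t,np.linalg.norm(t-b),np.linalg.norm(t-s),np.degrees(np.arctan2(*(t-b)[[1,0]])))
C=[c1(*p,.012) for p in((580,12),(742,63),(690,238),(528,188))]
c=np.mean(C,0);print("block",np.round(C,4).tolist(),c)
ax=(C[0]+C[1]-C[2]-C[3]);ay=C[0]+C[3]-C[1]-C[2]
aX=np.arctan2(ax[1],ax[0]);aY=np.arctan2(-ay[0],ay[1]);th=(aX+aY)/2
print("th",np.degrees([aX,aY]),"vee",c[:2]-.04*np.array([np.cos(th),np.sin(th)]),"vee2",c1(613,183,.034))
o,bl=c2(297,150,.138),c2(543,181,.138)
d=(o-bl)[:2];print("tags",o,bl,np.linalg.norm(d))
p=np.arctan2(-d[0],d[1]);e=(c2(145,92,.135)-c2(708,168,.135))[:2];p2=np.arctan2(-e[0],e[1])
print("rack th",np.degrees([p,p2]),np.linalg.norm(e),"seat",o[:2]-.036*np.array([np.cos(p),np.sin(p)]))
print("recess",c2(290,245,.14),"mug",ray("top",(514/1.5625,398/1.5625),.092))
st=arm.observe();print(np.round(R.from_rotvec(st["ee_rot"]).as_matrix(),3).tolist())
E
```

```text
drv [0.52211735 0.39763737 0.0145    ] [0.50177441 0.2970435  0.0145    ] [0.47977833 0.18859176 0.0145    ] 0.2132900796355057 0.11065987149515955 -101.44951487356019
block [[0.5915, 0.0624, 0.012], [0.5608, -0.0413, 0.012], [0.449, -0.0098, 0.012], [0.4786, 0.0931, 0.012]] [0.51998547 0.0261004  0.012     ]
th [-15.4919605  -16.28440152] vee [0.48151356 0.03705084] vee2 [0.48150764 0.03965696 0.034     ]
tags [ 0.60559892 -0.21242366  0.138     ] [ 0.59585034 -0.30195854  0.138     ] 0.09006402732366903
rack th [-6.21390028 -6.74060973] 0.20699186722462093 seat [ 0.56981043 -0.20852701]
recess [ 0.57032561 -0.20937615  0.14      ] mug [ 0.36801389 -0.17426778  0.092     ]
[[-0.914, 0.407, -0.0], [0.407, 0.914, -0.001], [-0.0, -0.001, -1.0]]
```

```bash
cat >> h.py <<'E'
def to(p,yaw=None):
    "print delta in tool axes to world point p; yaw = wanted world angle (deg) of tool y"
    from cell import arm
    s=arm.observe();M=R.from_rotvec(s["ee_rot"]).as_matrix()
    a=np.degrees(np.arctan2(M[1,1],M[0,1]))
    print("pos",np.round(s["position"],4),"yaw",round(a,2),"tilt z",np.round(M[:,2],3),"q",np.round(s["joints"],2),"F",np.round(s["force"],1),"w",round(s["width"],3),"t",s["clock"])
    print("delta",np.round(M.T@(np.array(p)-s["position"]),4),"turn",None if yaw is None else round(-np.radians((yaw-a+180)%360-180),3))
E
```

Call:
step_hand(rows="0,0,0,0.15,1\n0,0,0,0.15,1\n0,0,0,0.15,1\n0,0,0,0.15,1\n0,0,0,0.15,1\n0,0,0,0.15,1\n0,0,0,0.15,1\n0,0,0,0.15,1\n0,0,0,0.15,1\n0,0,0,0,1", clamp_n=10)

```text
clock: 1.1
position: [0.2539, 0.5708, 0.2263]
ee_rot: [2.432, 1.988, -0.001]
force: [0.0, 0.6, 0.2]
width: 1.001
gripper_force: 0.0
```

```bash
python3 -c "
from h import *
to([.5129,.3519,.12],-11.4)"
```

```text
pos [0.2539 0.5708 0.2263] yaw -11.47 tilt z [ 0.    -0.001 -1.   ] q [-1.47  0.44  0.33  1.59 -0.16  1.13 -1.3 ] F [0.  0.6 0.2] w 1.001 t 1.1
delta [-0.1629  0.2973  0.1065] turn -0.001
```

Call:
step_hand(rows="-0.0204,0.0372,0.013,0,1\n-0.0204,0.0372,0.013,0,1\n-0.0204,0.0372,0.013,0,1\n-0.0204,0.0372,0.013,0,1\n-0.0204,0.0372,0.013,0,1\n-0.0204,0.0372,0.013,0,1\n-0.0204,0.0372,0.013,0,1\n-0.0204,0.0372,0.013,0,1\n0,0,0,0,1\n0,0,0,0,1", clamp_n=10)

```text
clock: 2.1
position: [0.5144, 0.351, 0.1221]
ee_rot: [2.429, 1.992, -0.002]
force: [0.6, -0.0, 0.2]
width: 0.995
gripper_force: 0.0
```

```bash
python3 - <<'E'
from h import *
from cell import arm
import cv2
to([.5129,.3519,.004],-11.4)
s=arm.observe();d=arm.get_image("wrist");cv2.imwrite("pics/w1.png",d["image"])
M=np.eye(4);M[:3,:3]=R.from_rotvec(s["ee_rot"]).as_matrix();M[:3,3]=s["position"]
np.savez("pics/w1.npz",K=[d["fx"],d["fy"],d["cx"],d["cy"]],T=M@d["mount"])
E
```

```text
pos [0.5144 0.351  0.1221] yaw -11.3 tilt z [-0.001 -0.001 -1.   ] q [-0.92  0.54  0.35  1.72 -0.22  0.92 -0.68] F [ 0.6 -0.   0.2] w 0.995 t 2.1
delta [ 0.0007 -0.0016  0.1181] turn 0.002
```

View pics/w1.png

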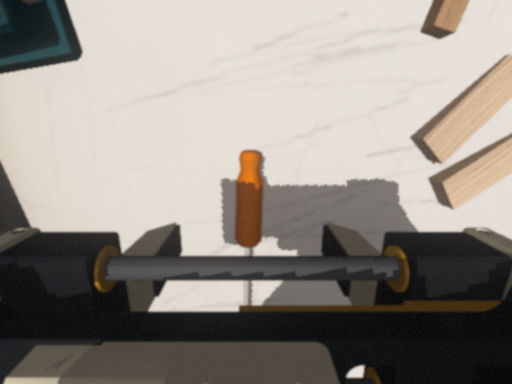

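The butt is at (251,151), the shoulder at (248,246), and the handle narrows about 25 mm from the butt. I'll check this against the top-camera fix.

```bash
python3 - <<'E'
from h import *
b=ray("w1",(250.5,151),.0145);s=ray("w1",(248,246),.0145);d=(s-b)
print(b,s,np.linalg.norm(d),np.degrees(np.arctan2(d[1],d[0])))
g=b+d*.046/.102;print(g);to([g[0],g[1],.004])
E
```

```text
[0.52090306 0.39347461 0.0145    ] [0.49751551 0.29160595 0.0145    ] 0.10451890817734082 -102.93020047349701
[0.51035573 0.34753384 0.0145    ]
pos [0.5134 0.3527 0.1225] yaw -11.19 tilt z [-0.001  0.    -1.   ] q [-0.92  0.54  0.35  1.72 -0.22  0.92 -0.68] F [0.4 1.5 0.8] w 1.005 t 2.15
delta [-0.0057 -0.0019  0.1185] turn None
```

Call:
step_hand(rows="-0.003,-0.001,0.04,0.01,1\n0,0,0.04,0,1\n0,0,0.03,0,1\n0,0,0.008,0,1\n0,0,0,0,1\n0,0,0,0,0\n0,0,0,0,0\n0,0,0,0,0\n0,0,0,0,0\n0,0,0,0,0", clamp_n=10)

```text
clock: 3.15
position: [0.5125, 0.3498, 0.0053]
ee_rot: [-2.44, -1.979, -0.001]
force: [-0.2, -0.3, 0.6]
width: 0.618
gripper_force: 0.0
```

Call:
step_hand(rows="0,0,0,0,0\n0,0,0,0,0\n0,0,-0.01,0,0\n0,0,-0.03,0,0\n0,0,-0.04,0,0\n0,0,-0.04,0,0\n0,0,0,0,0\n0,0,0,0,0", clamp_n=10)

```text
clock: 3.95
position: [0.5128, 0.3501, 0.1263]
ee_rot: [-2.44, -1.979, -0.004]
force: [-0.4, 0.3, -0.9]
width: 0.006
gripper_force: 0.0
```

```bash
python3 - <<'E'
from h import *
to([.5,.3,.004],-106)
E
```

```text
pos [0.5128 0.3501 0.1263] yaw -11.92 tilt z [ 0.002  0.002 -1.   ] q [-0.93  0.54  0.36  1.72 -0.23  0.92 -0.69] F [-0.4  0.3 -0.9] w 0.006 t 3.95
delta [-0.0519 -0.0024  0.1222] turn 1.642
```

I lifted before the fingers had closed, so nothing is held. I'll reopen and look again.

Call:
step_hand(rows="0,0,0,0,1\n0,0,0,0,1\n0,0,0,0,1\n0,0,0,0,1\n0,0,0,0,1\n0,0,0,0,1\n0,0,0,0,1\n0,0,0,0,1\n0,0,0,0,1\n0,0,0,0,1", clamp_n=10)

```text
clock: 4.95
position: [0.5123, 0.3497, 0.1248]
ee_rot: [2.44, 1.979, 0.0]
force: [0.8, 0.2, 0.5]
width: 0.825
gripper_force: 0.0
```

```bash
python3 - <<'E'
from h import *
from cell import arm
import cv2
to([.5129,.3519,.004],-11.4)
s=arm.observe();d=arm.get_image("wrist");cv2.imwrite("pics/w2.png",d["image"])
M=np.eye(4);M[:3,:3]=R.from_rotvec(s["ee_rot"]).as_matrix();M[:3,3]=s["position"]
np.savez("pics/w2.npz",K=[d["fx"],d["fy"],d["cx"],d["cy"]],T=M@d["mount"])
E
```

```text
pos [0.5123 0.3497 0.1248] yaw -11.92 tilt z [ 0.  0. -1.] q [-0.93  0.54  0.35  1.72 -0.23  0.92 -0.69] F [0.8 0.2 0.5] w 0.825 t 4.95
delta [2.300e-03 1.000e-04 1.208e-01] turn -0.009
```

View pics/w2.png

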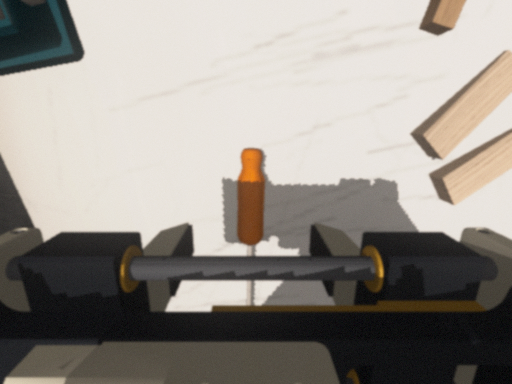

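The driver has not moved: butt (252,149), shoulder (250,243). I'll redo the grasp and give the fingers time to close.

Call:
step_hand(rows="0,0,0.04,0,1\n0,0,0.04,0,1\n0,0,0.032,0,1\n0,0,0.008,0,1\n0,0,0,0,0\n0,0,0,0,0\n0,0,0,0,0\n0,0,0,0,0\n0,0,0,0,0\n0,0,0,0,0", clamp_n=10)

```text
clock: 6.0
position: [0.5125, 0.3499, 0.0053]
ee_rot: [-2.44, -1.979, -0.001]
force: [0.1, 0.6, 0.0]
width: 0.528
gripper_force: 0.0
```

Call:
step_hand(rows="0,0,0,0,0\n0,0,0,0,0\n0,0,0,0,0\n0,0,0,0,0\n0,0,0,0,0\n0,0,0,0,0\n0,0,0,0,0", clamp_n=10)

```text
clock: 6.7
position: [0.5122, 0.3497, 0.0047]
ee_rot: [-2.44, -1.979, 0.0]
force: [-0.0, 1.0, -0.5]
width: 0.311
gripper_force: 10.0
```

The grip is good (28.6 mm). I'll lift, turn towards the block's axis, and check how close the hex key is to the swing path.

Call:
step_hand(rows="0,0,-0.03,0,0\n0,0,-0.05,0,0\n0,0,-0.04,0.15,0\n0,0,0,0.15,0\n0,0,0,0.15,0\n0,0,0,0.15,0\n0,0,0,0.15,0\n0,0,0,0.15,0\n0,0,0,0.15,0\n0,0,0,0.15,0", clamp_n=10)

```text
clock: 7.7
position: [0.5121, 0.3496, 0.1246]
ee_rot: [3.132, 0.246, -0.0]
force: [-0.1, -0.4, -1.7]
width: 0.314
gripper_force: 10.0
```

Call:
step_hand(rows="0,0,0,0.15,0\n0,0,0,0.15,0\n0,0,0,0.14,0\n0,0,0,0,0", clamp_n=10)

```text
clock: 8.1
position: [0.512, 0.3497, 0.1243]
ee_rot: [3.11, -0.437, -0.0]
force: [0.2, 0.7, -1.0]
width: 0.313
gripper_force: 10.0
```

```bash
python3 - <<'E'
from h import *
th=np.radians(-15.9);X=np.array([np.cos(th),np.sin(th)]);Y=np.array([-X[1],X[0]]);v=np.array([.4815,.038])
for n,p,z in(("hexcorner",(415,232),.007),("hexend1",(413,222),.007),("hexend2",(459,209),.007),("tape near",(356,251),.025),("tape right",(381,229),.025)):
    q=ray("top",(p[0]/1.5625,p[1]/1.5625),z)[:2];print(n,q,(q-v)@X,(q-v)@Y)
g=v+.25*X;to([*g,.12],-105.9)
E
```

```text
hexcorner [0.70217667 0.01609412] 0.21823518727215202 0.03938862083121554
hexend1 [0.72312551 0.02055689] 0.2371599355639431 0.0494197788973836
hexend2 [ 0.75228729 -0.07426231] 0.29118261538488166 -0.03378262822957283
tape near [0.656941   0.13599159] 0.14188315401216184 0.14230623940903217
tape right [0.70340491 0.08606513] 0.20024723758362636 0.1070191130978865
pos [0.512  0.3497 0.1243] yaw -105.99 tilt z [-0.    -0.001 -1.   ] q [-1.2   0.64  0.81  1.75 -0.54  0.99 -2.04] F [ 0.2  0.7 -1. ] w 0.313 t 8.1
delta [0.3066 0.3077 0.0046] turn -0.002
```

```bash
python3 -c "
from h import *
to([.646,-.0088,.06],-105.9)"
```

```text
pos [0.512  0.3497 0.1243] yaw -105.99 tilt z [-0.    -0.001 -1.   ] q [-1.2   0.64  0.81  1.75 -0.54  0.99 -2.04] F [ 0.2  0.7 -1. ] w 0.313 t 8.1
delta [0.2276 0.3077 0.0646] turn -0.002
```

Call:
step_hand(rows="0.028,0.038,0,0,0\n0.028,0.038,0,0,0\n0.028,0.038,0,0,0\n0.028,0.038,0,0,0\n0.028,0.038,0,0,0\n0.028,0.038,0,0,0\n0.028,0.038,0,0,0\n0.03,0.038,0.02,0,0\n0.0016,0.0037,0.045,0,0\n0,0,0,0,0", clamp_n=10)

```text
clock: 9.1
position: [0.6427, -0.0086, 0.0559]
ee_rot: [3.11, -0.433, -0.012]
force: [-1.1, 1.7, -2.0]
width: 0.31
gripper_force: 10.0
```

Call:
step_hand(rows="0,0,0,0,0\n0,0,0,0,0")

```text
clock: 9.3
position: [0.6471, -0.0053, 0.0623]
ee_rot: [-3.111, 0.429, -0.003]
force: [0.1, -0.1, -1.5]
width: 0.313
gripper_force: 10.0
```

```bash
python3 - <<'E'
from h import *
from cell import arm
import cv2
to([.646,-.0088,.0083],-105.9)
i=arm.get_image("top")["image"]
j=arm.get_image("side")["image"]
a=cv2.resize(i[165:240,235:335],None,fx=5,fy=5,interpolation=cv2.INTER_CUBIC)
b=cv2.resize(j[190:265,200:300],None,fx=5,fy=5,interpolation=cv2.INTER_CUBIC)
cv2.imwrite("pics/c3.png",np.vstack([a,b])[:,:][:750]) if 0 else cv2.imwrite("pics/c3.png",cv2.resize(np.hstack([a,b]),(800,300),interpolation=cv2.INTER_AREA))
E
```

```text
pos [ 0.6471 -0.0053  0.0623] yaw -105.7 tilt z [ 0.002  0.001 -1.   ] q [-0.52  0.73  0.71  1.72 -0.59  0.91 -1.41] F [ 0.1 -0.1 -1.5] w 0.313 t 9.3
delta [-0.0002  0.0037  0.054 ] turn 0.003
```

View pics/c3.png

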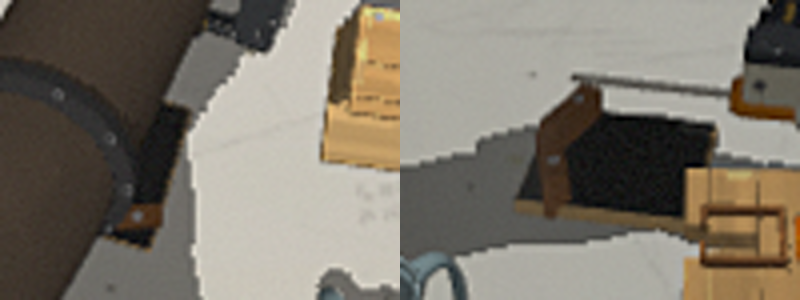

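The top view is blocked by the arm. In the side crop the tip is at (573,77), in the air, and the fence's V junction is near (552,130).

```bash
python3 - <<'E'
from h import *
q=lambda u,v:(200+(u-400+.5)/4-.5,190+(v+.5)/4-.5)
t=ray("side",q(573,77),.072);print("tip",t)
for p in((552,130),(556,128),(545,124)):print("fence junction?",ray("side",q(*p),.034))
th=np.radians(-15.9);X=np.array([np.cos(th),np.sin(th)])
pos=np.array([.6471,-.0053]);print("tip expected",pos-.164*X,np.linalg.norm(pos-t[:2]))
v=np.array([.4815,.038]);Y=np.array([-X[1],X[0]]);print("tip in vee frame",(t[:2]-v)@X,(t[:2]-v)@Y)
E
```

```text
tip [0.49116008 0.03859717 0.072     ]
fence junction? [0.47543357 0.03249906 0.034     ]
fence junction? [0.47819418 0.03453975 0.034     ]
fence junction? [0.47089504 0.03983966 0.034     ]
tip expected [0.48937443 0.03962931] 0.16200068408966414
tip in vee frame 0.009126893252092866 0.0032207906342346044
```

Call:
step_hand(rows="0,0.0037,0.025,0,0\n0,0,0.02,0,0\n0,0,0.007,0,0\n0,0,0,0,0\n0,0,0,0,0", clamp_n=10)

```text
clock: 9.9
position: [0.6459, -0.0098, 0.0099]
ee_rot: [-3.111, 0.433, -0.002]
force: [-0.6, -0.9, -0.7]
width: 0.309
gripper_force: 10.0
```

Call:
step_hand(rows="-0.003,0,0,0,0\n-0.003,0,0,0,0\n-0.002,0,0,0,0\n0,0,0,0,0\n0,0,0,0,0")

```text
clock: 10.4
position: [0.6399, -0.0086, 0.0101]
ee_rot: [3.111, -0.434, 0.009]
force: [5.2, -2.0, -0.9]
width: 0.31
gripper_force: 10.0
```

```bash
python3 -c "
from h import *
to([.6411,-.0074,.0083],-105.9)"
```

```text
pos [ 0.6399 -0.0086  0.0101] yaw -105.9 tilt z [ 0.005 -0.001 -1.   ] q [-0.49  0.78  0.66  1.77 -0.64  0.81 -1.36] F [ 5.2 -2.  -0.9] w 0.31 t 10.4
delta [ 0.0008 -0.0014  0.0018] turn 0.0
```

Axial contact at 5.5 N. I'll push slightly more and start the arc slowly.

Call:
step_hand(rows="-0.0015,0,0,0,0\n0,0,-0.003,0,0\n-0.0003,0,-0.004,0,0\n-0.0003,0,-0.004,0,0\n-0.0005,0,-0.004,0,0\n0,0,0,0,0", clamp_n=10)

```text
clock: 11.0
position: [0.6381, -0.008, 0.0257]
ee_rot: [3.111, -0.435, 0.011]
force: [6.0, -2.2, -0.8]
width: 0.313
gripper_force: 10.0
```

```bash
python3 - <<'E'
from h import *
from cell import arm
import cv2
to([.6411,-.0074,.0083],-105.9)
j=arm.get_image("side")["image"]
cv2.imwrite("pics/c4.png",cv2.resize(j[190:265,200:300],None,fx=6,fy=6,interpolation=cv2.INTER_CUBIC))
E
```

```text
pos [ 0.6381 -0.008   0.0257] yaw -105.9 tilt z [ 0.007 -0.001 -1.   ] q [-0.5   0.76  0.68  1.77 -0.63  0.83 -1.37] F [ 6.  -2.2 -0.8] w 0.313 t 11.0
delta [ 0.0026 -0.0014  0.0175] turn -0.0
```

View pics/c4.png

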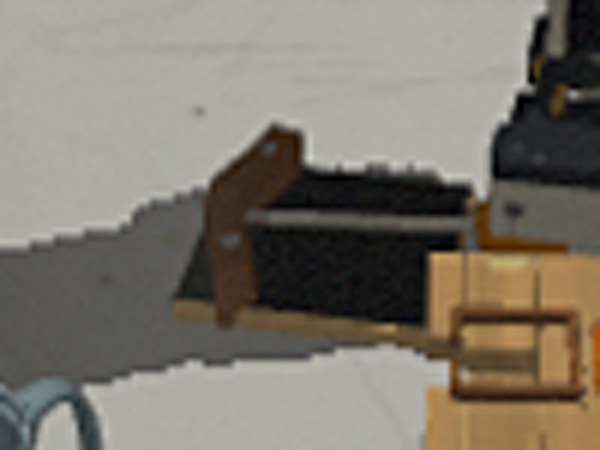

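The tip is hidden behind the fence at (243,215). The shaft's image slope fell from 0.115 to 0.057, so it is pivoting. I'll continue the arc.

Call:
step_hand(rows="-0.001,0,-0.005,0,0\n-0.001,0,-0.006,0,0\n-0.001,0,-0.006,0,0\n-0.0015,0,-0.006,0,0\n0,0,0,0,0", clamp_n=10)

```text
clock: 11.55
position: [0.6326, -0.0066, 0.0485]
ee_rot: [3.111, -0.434, 0.008]
force: [6.0, -3.8, 1.0]
width: 0.313
gripper_force: 10.0
```

```bash
python3 - <<'E'
from h import *
from cell import arm
import cv2
to([.6411,-.0074,.0083],-105.9)
j=arm.get_image("side")["image"]
cv2.imwrite("pics/c5.png",cv2.resize(j[170:265,200:310],None,fx=6,fy=6,interpolation=cv2.INTER_CUBIC))
E
```

```text
pos [ 0.6326 -0.0066  0.0485] yaw -105.89 tilt z [ 0.005 -0.001 -1.   ] q [-0.52  0.73  0.7   1.77 -0.6   0.86 -1.39] F [ 6.  -3.8  1. ] w 0.313 t 11.55
delta [ 0.0082 -0.0015  0.0402] turn 0.0
```

View pics/c5.png

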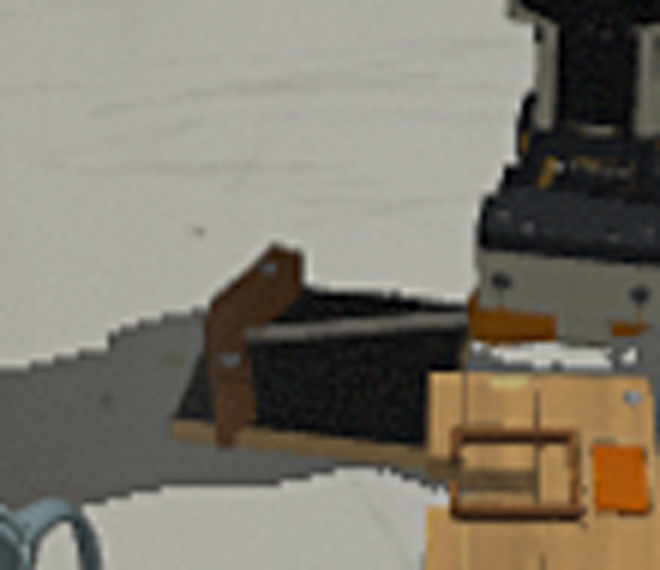

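The shaft now rises to the right, from (245,335) to (465,320), with the tip still held in the V and Fz positive. Continuing the arc.

Call:
step_hand(rows="-0.0047,0,-0.0145,0,0\n-0.0055,0,-0.013,0,0\n-0.0066,0,-0.0125,0,0\n-0.0077,0,-0.012,0,0\n0,0,0,0,0", clamp_n=10)

```text
clock: 12.1
position: [0.6081, 0.0006, 0.1005]
ee_rot: [-3.111, 0.434, -0.006]
force: [6.0, -1.5, 1.8]
width: 0.311
gripper_force: 10.0
```

```bash
python3 -c "
from h import *
th=np.radians(-15.9)
to([.4824+.164*np.cos(.611)*np.cos(th),.0377+.164*np.cos(.611)*np.sin(th),.0165+.164*np.sin(.611)-.0097],-105.9)"
```

```text
pos [6.081e-01 6.000e-04 1.005e-01] yaw -105.89 tilt z [ 0.004  0.    -1.   ] q [-0.59  0.63  0.76  1.8  -0.54  0.92 -1.44] F [ 6.  -1.5  1.8] w 0.311 t 12.1
delta [ 0.0033 -0.0012 -0.0004] turn 0.0
```

Call:
step_hand(rows="-0.0087,0,-0.0108,0,0\n-0.0097,0,-0.0102,0,0\n-0.0105,0,-0.0095,0,0\n-0.0113,0,-0.0085,0,0\n-0.0121,0,-0.0075,0,0\n-0.0127,0,-0.0065,0,0\n0,0,0,0,0", clamp_n=10)

```text
clock: 12.8
position: [0.5425, 0.0194, 0.152]
ee_rot: [-3.11, 0.433, 0.002]
force: [0.8, 0.0, -1.0]
width: 0.31
gripper_force: 10.0
```

```bash
python3 -c "
from h import *
th=np.radians(-15.9);t=np.radians(65)
to([.4824+.164*np.cos(t)*np.cos(th),.0377+.164*np.cos(t)*np.sin(th),.0165+.164*np.sin(t)-.0097],-105.9)"
```

```text
pos [0.5425 0.0194 0.152 ] yaw -105.85 tilt z [-0.001  0.001 -1.   ] q [-0.73  0.48  0.85  1.91 -0.44  0.95 -1.52] F [ 0.8  0.  -1. ] w 0.31 t 12.8
delta [ 0.0065 -0.0011 -0.0035] turn 0.001
```

Contact was lost. I'll look at the side view.

```bash
python3 - <<'E'
from cell import arm
import cv2
j=arm.get_image("side")["image"]
cv2.imwrite("pics/c6.png",cv2.resize(j[120:265,190:310],None,fx=4,fy=4,interpolation=cv2.INTER_CUBIC))
E
```

```text
(no output)
```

View pics/c6.png

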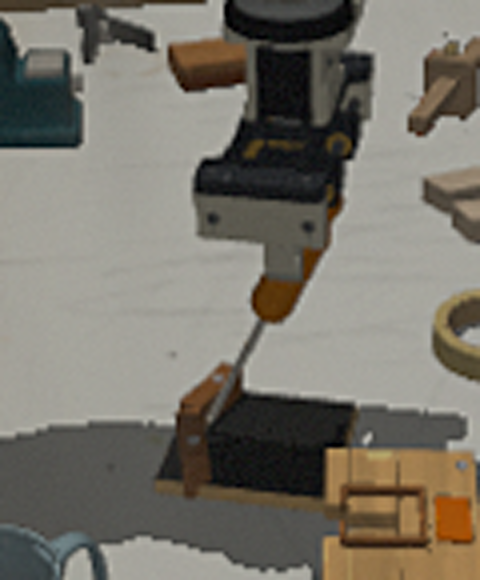

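This was the last permitted picture. It shows the driver leaning at about 63°, with the tip at about (208,425), still inside the fence and probably just above the rubber. I'll press down until it makes contact, working from forces and image code from here on.

Call:
step_hand(rows="0,0,0.002,0,0\n0,0,0,0,0")

```text
clock: 13.05
position: [0.5446, 0.0186, 0.1492]
ee_rot: [3.111, -0.434, -0.001]
force: [0.7, 0.5, -1.0]
width: 0.311
gripper_force: 10.0
```

Call:
step_hand(rows="0,0,0.002,0,0\n0,0,0,0,0")

```text
clock: 13.25
position: [0.5458, 0.0181, 0.1479]
ee_rot: [3.111, -0.435, 0.003]
force: [1.3, -0.1, 4.6]
width: 0.309
gripper_force: 10.0
```

Call:
step_hand(rows="0,0,0.002,0,0\n0,0,0,0,0")

```text
clock: 13.45
position: [0.547, 0.0178, 0.1467]
ee_rot: [3.111, -0.435, 0.007]
force: [5.4, -1.3, 8.0]
width: 0.309
gripper_force: 10.0
```

Call:
step_hand(rows="-0.0075,0,-0.0048,0,0\n-0.0075,0,-0.0034,0,0\n0,0,0,0,0")

```text
clock: 13.75
position: [0.5291, 0.0229, 0.154]
ee_rot: [-3.111, 0.434, 0.001]
force: [0.2, -0.3, -0.2]
width: 0.315
gripper_force: 10.0
```

Call:
step_hand(rows="-0.0065,0,-0.0022,0,0\n-0.0065,0,-0.002,0,0\n0,0,0,0,0")

```text
clock: 14.05
position: [0.5164, 0.0266, 0.158]
ee_rot: [-3.111, 0.434, 0.002]
force: [0.4, 0.6, -0.5]
width: 0.313
gripper_force: 10.0
```

Call:
step_hand(rows="0,0,0.002,0,0\n0,0,0,0,0")

```text
clock: 14.25
position: [0.5187, 0.0261, 0.1566]
ee_rot: [-3.111, 0.434, -0.003]
force: [1.9, -1.1, 6.5]
width: 0.312
gripper_force: 10.0
```

Call:
step_hand(rows="0,0,0.002,0,0\n0,0,0,0,0")

```text
clock: 14.45
position: [0.5201, 0.0258, 0.1553]
ee_rot: [-3.111, 0.434, -0.007]
force: [3.6, -0.3, 11.7]
width: 0.312
gripper_force: 10.0
```

```bash
python3 - <<'E'
from h import *
from cell import arm
import cv2
# tilt from side camera: shaft/handle pixels
j=arm.get_image("side")["image"];cv2.imwrite("pics/s7.png",j)
h=cv2.cvtColor(j,cv2.COLOR_BGR2HSV)
m=((h[...,0]<18)&(h[...,0]>8)&(h[...,1]>200)&(h[...,2]>90)).astype(np.uint8)
n,l,st,c=cv2.connectedComponentsWithStats(m)
for k in range(1,n):
    if st[k,4]>15: print(st[k],c[k])
E
```

```text
[299 244   9  12  90] [302.73333333 249.57777778]
[427 268  20  34 338] [435.74852071 285.48224852]
```

Call:
step_hand(rows="0,0,-0.003,0,0\n0,0,0,0,0")

```text
clock: 14.7
position: [0.5175, 0.0262, 0.157]
ee_rot: [-3.111, 0.434, 0.0]
force: [-0.3, -0.2, -0.1]
width: 0.312
gripper_force: 10.0
```

```bash
cat >> h.py <<'E'
def proj(n,P):
    f=np.load(f"pics/{n}.npz");fx,fy,cx,cy=f["K"];T=f["T"]
    c=T[:3,:3].T@(np.array(P)-T[:3,3]);return np.array([fx*c[0]/c[2]+cx,fy*c[1]/c[2]+cy])
def look(n="side",box=(190,310,120,260)):
    import cv2
    from cell import arm
    s=arm.observe();j=arm.get_image(n)["image"];h=cv2.cvtColor(j,cv2.COLOR_BGR2HSV)
    m=((h[...,0]<20)&(h[...,0]>6)&(h[...,1]>190)&(h[...,2]>60)).astype(np.uint8)
    r=np.zeros_like(m);x0,x1,y0,y1=box;r[y0:y1,x0:x1]=m[y0:y1,x0:x1]
    k,l,st,c=cv2.connectedComponentsWithStats(r)
    for i in range(1,k):
        if st[i,4]>12:
            ys,xs=np.nonzero(l==i)
            print("blob",st[i],np.round(c[i],1),"bottom row x",np.round(np.mean(xs[ys==ys.max()]),1))
    return s,j,h
E
python3 - <<'E'
from h import *
s,j,h=look();print(s["position"],s["force"])
M=R.from_rotvec(s["ee_rot"]).as_matrix();X=M[:,0]*[1,1,0];p=s["position"]+[0,0,.0097]
for th in(60,65,70,75,80,85,90):
    u=np.cos(np.radians(th))*X+[0,0,np.sin(np.radians(th))]
    for a in (.157,.164): print(th,a,"shoulder",np.round(proj("side",p-(a-.108)*u),1),"tip",np.round(proj("side",p-a*u),1))
# per-row dark/bright shaft trace
for y in range(180,232,4): print(y,[tuple(int(v) for v in j[y,x]) for x in range(236,262,2)] if y%8==0 else '')
E
```

```text
blob [246 179  14  19 111] [252.4 190.3] bottom row x 251.0
blob [299 244   9  12  96] [302.9 249.7] bottom row x 305.0
[0.51751704 0.02623237 0.15703323] [-0.32136139 -0.24515142 -0.0546651 ]
60 0.157 shoulder [243.3 193.3] tip [225.3 220.5]
60 0.164 shoulder [242.1 195.1] tip [224.2 222.1]
65 0.157 shoulder [244.8 194. ] tip [229.7 222.8]
65 0.164 shoulder [243.8 196. ] tip [228.8 224.6]
70 0.157 shoulder [246.3 194.7] tip [234.3 224.9]
70 0.164 shoulder [245.5 196.8] tip [233.5 226.7]
75 0.157 shoulder [247.9 195.3] tip [239.  226.6]
75 0.164 shoulder [247.2 197.4] tip [238.4 228.5]
80 0.157 shoulder [249.4 195.8] tip [243.8 228.1]
80 0.164 shoulder [249.1 198. ] tip [243.4 230. ]
85 0.157 shoulder [251.  196.1] tip [248.6 229.1]
85 0.164 shoulder [250.9 198.4] tip [248.5 231.2]
90 0.157 shoulder [252.7 196.3] tip [253.5 229.9]
90 0.164 shoulder [252.7 198.6] tip [253.6 231.9]
180 
184 [(151, 158, 160), (150, 157, 160), (148, 157, 157), (150, 158, 1
[... 515 characters left out ...]
2, 163), (154, 161, 162), (152, 161, 161), (152, 160, 160)]
204 
208 [(156, 164, 165), (157, 165, 166), (156, 164, 165), (160, 165, 167), (158, 168, 167), (70, 73, 76), (132, 139, 139), (158, 166, 167), (156, 165, 165), (157, 163, 165), (156, 164, 166), (157, 165, 167), (159, 165, 166)]
212 
216 [(161, 168, 168), (137, 145, 147), (39, 69, 105), (39, 72, 110), (78, 81, 79), (20, 42, 64), (20, 33, 49), (91, 95, 99), (166, 175, 174), (162, 169, 171), (159, 167, 168), (158, 167, 168), (161, 168, 167)]
220 
224 [(48, 80, 119), (42, 75, 114), (36, 54, 76), (81, 85, 90), (18, 22, 35), (29, 28, 27), (34, 34, 35), (33, 33, 31), (34, 33, 32), (32, 32, 32), (35, 36, 37), (27, 29, 26), (33, 32, 33)]
228
```

The side view fit gives θ ≈ 75° and a ≈ 0.157 m, so the driver slid about 7 mm in the pads. The rest is almost horizontal.

Call:
step_hand(rows="-0.006,0,-0.001,0,0\n-0.007,0,-0.001,0,0\n-0.007,0,-0.001,0,0\n0,0,0,0,0")

```text
clock: 15.15
position: [0.4971, 0.0321, 0.1601]
ee_rot: [-3.111, 0.433, 0.001]
force: [0.3, -0.3, 0.6]
width: 0.313
gripper_force: 10.0
```

Call:
step_hand(rows="-0.007,0,0,0,0\n-0.007,0,-0.001,0,0\n0,0,0,0,0")

```text
clock: 15.45
position: [0.4837, 0.0359, 0.1609]
ee_rot: [-3.111, 0.434, 0.002]
force: [-0.2, -0.2, 0.9]
width: 0.314
gripper_force: 10.0
```

```bash
cat >> h.py <<'E'
def trace(j,rows,x0,x1):
    "subpixel centre of the dark shaft against the bench per row"
    o=[]
    for y in rows:
        g=j[y,x0:x1].astype(float).sum(1);w=np.clip(np.median(g)-30-g,0,None)
        o.append((y,round(float((w*np.arange(x0,x1)).sum()/max(w.sum(),1e-9)),1)))
    return o
E
python3 - <<'E'
from h import *
s,j,h=look();print(s["position"],s["force"]);print(trace(j,range(198,212,2),235,265))
M=R.from_rotvec(s["ee_rot"]).as_matrix();X=M[:,0]*[1,1,0];p=s["position"]+[0,0,.0097]
for th in(80,85,90,95):
    u=np.cos(np.radians(th))*X+[0,0,np.sin(np.radians(th))];a=.157
    S,T=proj("side",p-(a-.108)*u),proj("side",p-a*u);print(th,S,T,(T-S)[0]/(T-S)[1])
E
```

```text
blob [237 168  10  28 151] [242.6 185.6] bottom row x 241.0
blob [299 244   9  12  94] [302.8 249.6] bottom row x 304.5
[0.4836653  0.03592469 0.16093714] [-0.24120351 -0.19192961  0.92575501]
[(198, 241.5), (200, 241.5), (202, 241.5), (204, 241.4), (206, 241.2), (208, 241.2), (210, 242.1)]
80 [236.17154684 193.17022255] [231.22230215 225.47059337] -0.1532256309740492
85 [237.76465276 193.50792184] [236.04841232 226.54192706] -0.051953749961882977
90 [239.36585287 193.72546397] [240.9093932  227.27023722] 0.0460143317735761
95 [240.96388245 193.82107456] [245.77682568 227.64913372] 0.14227665881695561
```

Call:
step_hand(rows="-0.005,0,0,0,0\n-0.004,0,0.001,0,0\n0,0,0,0,0\n0,0,0,0,0")

```text
clock: 15.9
position: [0.4767, 0.038, 0.1605]
ee_rot: [-3.111, 0.434, -0.002]
force: [1.0, -1.1, 7.1]
width: 0.314
gripper_force: 10.0
```

```bash
python3 - <<'E'
from h import *
s,j,h=look();print(s["position"],s["force"]);print(trace(j,range(196,212,1),230,255))
s,j,h=look("top",(230,330,150,250))
E
```

```text
blob [235 167  10  29 147] [240.4 185.1] bottom row x 239.5
blob [299 244   9  12  94] [302.8 249.7] bottom row x 305.0
[0.47665619 0.03797714 0.16050407] [ 1.01822717 -1.10141999  7.05807577]
[(196, 239.6), (197, 240.0), (198, 240.0), (199, 239.9), (200, 239.9), (201, 239.9), (202, 240.0), (203, 240.1), (204, 240.2), (205, 240.2), (206, 240.2), (207, 240.2), (208, 238.8), (209, 240.1), (210, 241.4), (211, 244.2)]
```

The driver stands at about 89° with a 7 N press, so the upright stage is met. Next I lift it, square up with the rack, and go to its front.

Call:
step_hand(rows="0,0,-0.02,0,0\n0,0,-0.03,0,0\n0,0,-0.03,-0.08,0\n0,0,0,-0.086,0\n0,0,0,0,0", clamp_n=10)

```text
clock: 16.5
position: [0.4758, 0.0382, 0.2402]
ee_rot: [-3.136, 0.172, 0.0]
force: [-0.6, 0.1, -1.1]
width: 0.312
gripper_force: 10.0
```

```bash
python3 -c "
from h import *
to([.4804,-.1985,.23],-96.4)"
```

```text
pos [0.4758 0.0382 0.2402] yaw -96.27 tilt z [ 0.     0.001 -1.   ] q [-0.96  0.23  0.95  1.95 -0.21  1.06 -1.6 ] F [-0.6  0.1 -1.1] w 0.312 t 16.5
delta [0.0304 0.2348 0.01  ] turn 0.002
```

Call:
step_hand(rows="0.005,0.04,0,0,0\n0.005,0.04,0,0,0\n0.005,0.04,0,0,0\n0.005,0.04,0,0,0\n0.005,0.04,0,0,0\n0.005,0.035,0,0,0\n0,0,0.02,0,0\n0,0,0.028,0,0\n0,0,0,0,0\n0,0,0,0,0", clamp_n=10)

```text
clock: 17.5
position: [0.4791, -0.1987, 0.1916]
ee_rot: [-3.137, 0.178, 0.004]
force: [0.4, -0.9, -0.8]
width: 0.31
gripper_force: 10.0
```

```bash
python3 - <<'E'
from h import *
to([.5698,-.2085,.1915],-96.4)
s,j,h=look("side",(190,300,130,300));p=s["position"];print(s["force"])
print("exp shoulder",proj("side",p+[0,0,-.0385]),"tip",proj("side",p+[0,0,-.1465]))
y0=int(proj("side",p+[0,0,-.0385])[1]);xc=int(proj("side",p+[0,0,-.09])[0])
print(trace(j,range(y0-2,y0+45,3),xc-14,xc+14))
s,j,h=look("top",(300,400,120,260));print("seat top",proj("top",[.5698,-.2085,.135]),"sh top",proj("top",p+[0,0,-.0385]))
E
```

```text
pos [ 0.4791 -0.1987  0.1916] yaw -96.48 tilt z [-0.003  0.    -1.   ] q [-0.39  0.39  0.92  1.92 -0.37  1.01 -0.98] F [ 0.4 -0.9 -0.8] w 0.31 t 17.5
delta [ 0.0912 -0.0005 -0.0001] turn -0.001
blob [238 227  14  18 178] [245.1 236.3] bottom row x 244.5
[ 0.39521843 -0.85793221 -0.77004075]
exp shoulder [240.25027737 241.30450608] tip [242.12701887 280.24883172]
[(239, 236.8), (242, 253.3), (245, 247.8), (248, 244.9), (251, 234.8), (254, 243.7), (257, 245.0), (260, 245.0), (263, 235.2), (266, 245.0), (269, 0.0), (272, 0.0), (275, 248.0), (278, 246.0), (281, 0.0), (284, 0.0)]
blob [339 170  12   7  62] [344.9 173.4] bottom row x 347.5
seat top [343.1755304  185.57429984] sh top [341.06264377 216.19041888]
```

The shaft sits about 3 px to +x of the TCP line. Together with the vee geometry (axis at vee + 3.2 mm) this means it is offset about 7.5 mm in tool +x. I'll refine the seat position with the wrist and side cameras.

```bash
python3 - <<'E'
from h import *
from cell import arm
import cv2
s=arm.observe();d=arm.get_image("wrist");im=d["image"];cv2.imwrite("pics/w3.png",im)
M=np.eye(4);M[:3,:3]=R.from_rotvec(s["ee_rot"]).as_matrix();M[:3,3]=s["position"]
np.savez("pics/w3.npz",K=[d["fx"],d["fy"],d["cx"],d["cy"]],T=M@d["mount"])
h=cv2.cvtColor(im,cv2.COLOR_BGR2HSV)
def blobs(h,lo,hi,name,n,z,amin):
    m=cv2.inRange(h,lo,hi);k,l,st,c=cv2.connectedComponentsWithStats(m)
    for i in range(1,k):
        if st[i,4]>amin: print(name,st[i],np.round(c[i],1),"world",np.round(ray(n,c[i],z),4))
print("seat exp px",proj("w3",[.5698,-.2085,.135]),"tag",proj("w3",[.6056,-.2124,.138]))
blobs(h,(6,200,90),(20,255,255),"orange w","w3",.138,150)
blobs(h,(105,150,60),(125,255,255),"blue w","w3",.138,150)
j=arm.get_image("side")["image"];h=cv2.cvtColor(j,cv2.COLOR_BGR2HSV)
blobs(h,(6,190,60),(20,255,255),"orange s","side",.138,40)
blobs(h,(105,150,60),(125,255,255),"blue s","side",.138,40)
p=s["position"]
for dx in(0,.004,.008,.012): print(dx,"shaft px mid",proj("side",p+[dx,0,-.07]),proj("side",p+[dx,0,-.12]))
for y in (248,254,260,266): print(y,[int(v.sum()) for v in j[y,234:256]])
E
```

```text
seat exp px [250.24071088  95.98474301] tag [249.9464552   42.21511571]
orange w [ 230   30   46   28 1218] [252.3  43.2] world [ 0.6048 -0.214   0.138 ]
orange w [ 225  211   53   44 1419] [249.4 238. ] world [ 0.4531 -0.1944  0.138 ]
orange w [229 281  45  20 705] [251.1 289. ] world [ 0.4013 -0.19    0.138 ]
blue w [355  33  37  24 583] [369.4  46.6] world [ 0.5931 -0.2975  0.138 ]
orange s [239 226  14  19 179] [245.9 235.9] world [ 0.4919 -0.1625  0.138 ]
orange s [299 244   9  12  92] [302.8 249.5] world [ 0.6052 -0.2179  0.138 ]
orange s [427 268  20  38 402] [435.9 287.2] world [ 0.8249 -0.3419  0.138 ]
blue s [301 275  10  13 114] [305.2 281. ] world [ 0.5945 -0.3063  0.138 ]
0 shaft px mid [241.35715303 252.80595148] [242.20704286 270.7927306 ]
0.004 shaft px mid [243.28000187 252.69282172] [244.07088975 270.67854032]
0.008 shaft px mid [245.20185424 252.57975059] [245.93380027 270.5644074 ]
0.012 shaft px mid [247.12271091 252.46673804] [247.79577512 270.45033181]
248 [504, 505, 509, 509, 511, 511, 508, 506, 512, 528, 495, 195, 232, 354, 539, 517, 511, 506, 510, 517, 520, 524]
254 [252, 256, 243, 237, 231, 262, 359, 393, 542, 535, 500, 259, 216, 317, 546, 516, 510, 508, 509, 510, 508, 508]
260 [263, 264, 256, 256, 254, 247, 235, 291, 483, 536, 506, 312, 219, 248, 406, 531, 510, 511, 507, 508, 508, 510]
266 [252, 256, 259, 249, 237, 230, 258, 363, 401, 546, 514, 404, 207, 240, 362, 531, 513, 510, 511, 501, 508, 507]
```

All three cameras agree on the tag, which puts the seat at about (0.5694, -0.2095). The shaft offset is about 8.3 mm. Moving in.

Call:
step_hand(rows="0.015,0.0007,0,0,0\n0.015,0,0,0,0\n0.015,0,0,0,0\n0.01,0,0,0,0\n0.005,0,0,0,0\n0,0,0,0,0", clamp_n=10)

```text
clock: 18.3
position: [0.5398, -0.2063, 0.1922]
ee_rot: [3.136, -0.174, 0.0]
force: [-0.5, 0.1, -1.7]
width: 0.312
gripper_force: 10.0
```

Call:
step_hand(rows="0.008,0,0,0,0\n0.008,0,0,0,0\n0.0067,0,0,0,0\n0,0,0,0,0\n0,0,0,0,0", clamp_n=10)

```text
clock: 18.8
position: [0.5619, -0.2089, 0.1919]
ee_rot: [3.137, -0.175, -0.001]
force: [-0.1, 0.6, -1.1]
width: 0.312
gripper_force: 10.0
```

```bash
python3 -c "
from h import *
to([.5612,-.2086,.1915],-96.4)"
```

```text
pos [ 0.5619 -0.2089  0.1919] yaw -96.38 tilt z [-0. -0. -1.] q [-0.31  0.53  0.87  1.73 -0.45  1.09 -0.98] F [-0.1  0.6 -1.1] w 0.312 t 18.8
delta [-0.0008 -0.0003  0.0004] turn 0.0
```

Call:
step_hand(rows="-0.0008,0,0.004,0,0\n0,0,0.004,0,0\n0,0,0.003,0,0\n0,0,0,0,0", clamp_n=10)

```text
clock: 19.2
position: [0.5609, -0.2084, 0.1804]
ee_rot: [-3.136, 0.175, 0.001]
force: [-0.4, 0.7, -1.3]
width: 0.313
gripper_force: 10.0
```

Call:
step_hand(rows="0,0,0.003,0,0\n0,0,0.003,0,0\n0,0,0,0,0", clamp_n=10)

```text
clock: 19.5
position: [0.561, -0.2085, 0.1746]
ee_rot: [-3.137, 0.175, 0.001]
force: [0.2, 0.7, -1.2]
width: 0.314
gripper_force: 10.0
```

Call:
step_hand(rows="0,0,0.002,0,0\n0,0,0.001,0,0\n0,0,0,0,0", clamp_n=10)

```text
clock: 19.8
position: [0.562, -0.2089, 0.1733]
ee_rot: [-3.136, 0.174, -0.003]
force: [-2.1, 2.1, 10.3]
width: 0.313
gripper_force: 10.0
```

Contact came exactly at the seated height (the rim would have been 6 mm higher). Releasing and lifting.

Call:
step_hand(rows="0,0,-0.001,0,0\n0,0,0,0,0.6\n0,0,0,0,0.7\n0,0,0,0,0.7\n0,0,0,0,0.7\n0,0,0,0,0.7\n0,0,0,0,0.7\n0,0,0,0,0.7\n0,0,0,0,0.7", clamp_n=10)

```text
clock: 20.7
position: [0.5613, -0.2087, 0.173]
ee_rot: [-3.137, 0.175, -0.0]
force: [-0.5, 0.5, 1.1]
width: 0.698
gripper_force: 0.0
```

Call:
step_hand(rows="0,0,-0.02,0,0.7\n0,0,-0.03,0,0.7\n0,0,-0.05,0,0.7\n0,0,-0.05,0,0.7\n-0.04,0,-0.01,0,0.7\n-0.05,0,0,0,0.7\n-0.05,0,0,0,0.7\n-0.05,0,0,0,0.7\n0,0,0,0,0.7\n0,0,0,0,0.7")

```text
clock: 21.7
position: [0.3793, -0.1874, 0.3344]
ee_rot: [-3.131, 0.174, -0.004]
force: [0.9, 0.4, -0.3]
width: 0.701
gripper_force: 0.0
```

```bash
python3 - <<'E'
from h import *
import cv2
X=np.array([.9938,-.1115,0]);S=np.array([.5694,-.2095,.135])
for n,b in(("side",(250,340,160,275)),("top",(300,400,120,260))):
    s,j,h=look(n,b);cv2.imwrite(f"pics/f_{n}.png",j)
    print(n,"exp shoulder",proj(n,S),"butt",proj(n,S+[0,0,.102]),"mid",proj(n,S+[0,0,.06]))
m=cv2.inRange(cv2.cvtColor(cv2.imread("pics/f_side.png"),cv2.COLOR_BGR2HSV),(6,190,60),(20,255,255))
for y in range(185,262,5):
    x=np.nonzero(m[y,260:340])[0]+260;print(y,(x.min(),x.max(),x.mean().round(1)) if len(x) else None)
E
```

```text
blob [279 207  14  46 524] [285.3 230.7] bottom row x 285.0
blob [299 244   9  12  95] [302.9 249.6] bottom row x 305.5
side exp shoulder [284.75044351 249.04470865] butt [285.8386391  207.75995909] mid [285.37268818 225.43754128]
blob [339 170  15  20 184] [346.  179.8] bottom row x 344.5
top exp shoulder [343.51901407 185.71669281] butt [350.91970145 181.04776613] mid [347.73313916 183.05809637]
185 None
190 None
195 None
200 None
205 None
210 (np.int64(282), np.int64(290), np.float64(286.0))
215 (np.int64(282), np.int64(290), np.float64(286.0))
220 (np.int64(280), np.int64(291), np.float64(285.5))
225 (np.int64(279), np.int64(292), np.float64(285.5))
230 (np.int64(280), np.int64(291), np.float64(285.5))
235 (np.int64(279), np.int64(291), np.float64(285.0))
240 (np.int64(279), np.int64(291), np.float64(285.0))
245 (np.int64(279), np.int64(306), np.float64(291.7))
250 (np.int64(280), np.int64(307), np.float64(293.1))
255 (np.int64(304), np.int64(307), np.float64(305.5))
260 None
```

Call:
step_hand(rows="0,0,0,0,0.7\n0,0,0,0,0.7\n0,0,0,0,0.7")

```text
clock: 22.1
position: [0.38, -0.1879, 0.3334]
ee_rot: [3.135, -0.177, -0.004]
force: [0.1, 0.4, -0.4]
width: 0.702
gripper_force: 0.0
```

```bash
python3 -c "
from cell import arm
print(arm.sign_off())"
```

```text
the job is handed in; nothing more can be done
None
```

The job is handed in at about 22 s: by force and camera readings, the nearer orange screwdriver stood upright in the V and now hangs seated and upright in the orange-tagged slot, the arm is clear, and nothing suggested the mug, tape or hex key were touched (I did not re-measure them, and no verdict was returned).

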